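# Stow the glaze jars in the cam-locked drawer

## Task

Put the glaze jars away: flip the orange-balled cam lever over to free the chest's drawer, pull the drawer open, and stand every jar that is on the cork mat upright in the pocket whose swatch matches its lid, filling from pocket one upwards (red, yellow, green, black; a missing jar's pocket stays empty). Then push the drawer fully home and flip the cam lever all the way back to lock it. Leave the two pinch pots, the wooden cup and the pottery jar where they are.

Things in the scene. Friction and masses are not known exactly. Their poses are not given: they have to be found in the camera images.
- chest: Fixed low wooden chest, 200 deep x 286 wide x 116 mm high, with one drawer. Origin: on the bench, at the middle of its front plane; +x points into the chest (away from the robot), +y to its left as seen from the robot, z up. The whole top is flat and empty, 116 mm above the bench.
- drawer (a joint): Travel of the chest's drawer towards the robot (chest -x), 0 = fully home, 0.16 m = fully open at its stop; light friction. Its front is 258 mm wide, its top edge 90 mm above the bench, 14 mm thick. While the cam is locked the drawer will not come out more than about 5 mm.
- drawer_handle (a point): Middle of the brass handle bar on the drawer front: a round bar 12 mm thick, 100 mm long along the chest's y, its centre line 55 mm in front of the drawer front (49 mm free behind it), 78 mm above the bench; open above and below. Moves with the drawer.
- cam (a joint): Cam lever at the top of the chest's front, rad: 0 = locked (lever leans 0.9 rad to the right, chest -y, over the drawer handle; its dark nose points down in front of the drawer), 1.8 rad = free (lever leans 0.9 rad to the left, chest +y; nose clear of the drawer beyond about 1.5). Turns over the top about the chest's x axis; stays where left (1 N at the ball).
- cam_ball (a point): Centre of the orange ball, 24 mm across, at the end of the cam lever, 85 mm from the pivot; about 158 mm above the bench at either end of its swing, 190 mm at the middle. The lever's rod is 10 mm thick.
- cam_pivot (a point): Pivot point of the cam lever, in the plane in which the ball swings: 9 mm in front of the chest's front plane, 80 mm to its left, 105 mm above the bench.
- pocket1 (a point): Centre of the floor of pocket 1 (far left (chest +y side) of four in a row) inside the drawer, marked behind it by a red swatch and one brass dot. 54 x 54 mm, 22 mm deep, floor 20 mm above the bench, pockets 61 mm apart, centre 69 mm behind the drawer's front face. Moves with the drawer; under the chest's top unless the drawer is open.
- pocket2 (a point): Centre of the floor of pocket 2 (second from the left of four in a row) inside the drawer, marked behind it by a yellow swatch and two brass dots. 54 x 54 mm, 22 mm deep, floor 20 mm above the bench, pockets 61 mm apart, centre 69 mm behind the drawer's front face. Moves with the drawer; under the chest's top unless the drawer is open.
- pocket3 (a point): Centre of the floor of pocket 3 (third from the left of four in a row) inside the drawer, marked behind it by a green swatch and three brass dots. 54 x 54 mm, 22 mm deep, floor 20 mm above the bench, pockets 61 mm apart, centre 69 mm behind the drawer's front face. Moves with the drawer; under the chest's top unless the drawer is open.
- pocket4 (a point): Centre of the floor of pocket 4 (far right (chest -y side) of four in a row) inside the drawer, marked behind it by a black swatch and four brass dots. 54 x 54 mm, 22 mm deep, floor 20 mm above the bench, pockets 61 mm apart, centre 69 mm behind the drawer's front face. Moves with the drawer; under the chest's top unless the drawer is open.
- jar_red: White ceramic glaze jar with a red lid, round, 48 mm across, 66 mm tall (lid is the top 18 mm, a heavy steel foot the lowest 10 mm), about 0.2 kg, stands upright on the cork mat. Origin: centre of its underside, z up along the jar. May be absent.
- jar_yellow: White ceramic glaze jar with a yellow lid, round, 48 mm across, 66 mm tall (lid is the top 18 mm, a heavy steel foot the lowest 10 mm), about 0.2 kg, stands upright on the cork mat. Origin: centre of its underside, z up along the jar. May be absent.
- jar_green: White ceramic glaze jar with a green lid, round, 48 mm across, 66 mm tall (lid is the top 18 mm, a heavy steel foot the lowest 10 mm), about 0.2 kg, stands upright on the cork mat. Origin: centre of its underside, z up along the jar. May be absent.
- jar_black: White ceramic glaze jar with a black lid, round, 48 mm across, 66 mm tall (lid is the top 18 mm, a heavy steel foot the lowest 10 mm), about 0.2 kg, stands upright on the cork mat. Origin: centre of its underside, z up along the jar. May be absent.
- pinch_pot_a: Bystander: terracotta pinch pot, 76 mm across, 45 mm tall; origin under its centre.
- pinch_pot_b: Bystander: blue pinch pot, 68 mm across, 42 mm tall; origin under its centre.
- wood_cup: Bystander: dark wooden cup, 60 mm across, 60 mm tall, with a glass marble in it; origin under its centre.
- pottery_jar: Bystander: rust-orange pottery jar, 124 mm across, 155 mm tall; origin under its centre.
There are look-alikes about, which are no part of the job. What is shaped like the jar_red but purple or turquoise is not meant.

How it is judged:
By the outcome, as a careful person would: the job done as asked, in the order asked, and still so for the second after the job is handed in, with the robot touching nothing.
Of jar_red, jar_yellow, jar_green, jar_black only 2 to 4 are there at a start; the rules pass over those that are not, and their reading is None.
At some moment in a run one of jar_red, jar_yellow, jar_green, jar_black may be knocked a few centimetres aside while the robot is not near it.
It also fails if it takes over 210 s, if anything falls off the work surface, if the arm or the gripper's body presses on something with over 40 N, if the wrist force passes 120 N, or if a joint passes its speed limit or range.

## Robot

A 6-joint arm with a two-finger parallel gripper is mounted at the origin on the work surface. World frame = base frame: x ahead of the robot, y to its left, z up, the work surface at z = 0. Lengths are in m, angles in rad, forces in N, time in s.
With the tool pointing down it reaches from about 0.35 to 0.875 m from the base axis. Payload 15.5 kg.
Tool frame: the origin (TCP) lies at the very end of the fingers, on their centre line; the grasp point (between the pads) lies 19 mm behind it (grip_depth is the distance from the TCP to the grasp point, in m); z points along the fingers, y is the line along which they close (so a half turn about z gives the same grasp; the last joint's range is limited). The gripper opens to 85 mm and grips with 20 to 120 N. Pads are 22 mm wide; open, the fingers measure 114 mm over their backs; the gripper's body (76 mm by 85 mm) begins 54 mm behind the grasp point. The pads swing forward as they close: fully open they stand 13 mm farther back than shut.
Start: joints at [-1.242, 0.494, 1.345, -0, 1.302, -0.096], TCP at [0.258, -0.569, 0.198] pointing down, gripper open.
Joint ranges: [-2.91, 2.91], [-0.82, 2.16], [0.22, 2.67], [-1.22, 4.37], [0.12, 2.79], [-3.08, 3.08]. Speed limits (rad/s): [1.89, 1.89, 2.57, 3.01, 3.01, 3.01].

## Interface

Orientations are given as [roll, pitch, yaw] about the fixed x, y, z axes, in that order (R = Rz(yaw) Ry(pitch) Rx(roll)).
In Python, from plant import reach, move_linear, movej, gripper_to, wait, ik, get_obs, grab_frame, calibration, IKError, sign_off, spot_in, silhouettes, tip_of, grip_depth gives the robot as it stands. The module is installed in compiled form; this text tells all that it offers. Calls block until the motion is done:
- reach(position, orientation): joint-space move of the TCP to a pose.
- move_linear(position, attitude=None, rate=0.15, stop_force=None): straight line of the TCP; attitude=None keeps the orientation; rate is the mean speed in m/s. With stop_force (N) it stops when the force on the tool has changed by that much, and returns True; else False.
- movej(angles): joint-space move.
- gripper_to(opening, strength=None): opening from 0.0 (shut) to 1.0 (fully open); strength is the grip in N (None keeps the last); returns when the fingers have stopped.
- wait(seconds).
- ik(position, orientation): joint angles nearest the present ones, or None.
- get_obs(): the state.
- grab_frame(name): name is "scene" or "top" or "wrist"; returns (picture, depth): 420x560x3 uint8, red, green, blue; 420x560 float32, m along the optical axis (not along the pixel's ray), 0 where there is no reading.
- calibration(name): a dict with "fx", "fy", "cx", "cy" (pixels), "extrinsics" (4x4, takes a point from world to camera coordinates). Camera axes: x right, y down, z forward; pixel columns grow to the right and rows downward; lengths in m; the calibration is good to about 2 mm. A picture is of the moment at which its call begins: read the wrist's pose just before it. calibration takes no time and is no camera call; for the wrist camera it gives the pose at the moment of the call.
A pose or a line that the arm cannot do raises IKError and nothing moves.
- sign_off(): hands the job in; it is judged then, once.
Trained networks look in the newest picture that a camera, given by its name, has taken for a name from the list of things; names that differ only in an ending like _2 or _b are one class to them, and where a whole thing is asked for, a point or a joint stands for the part that bears it (a point fixed in the world has none). Each returns a list of dicts, best first, with "score" (0 to 1); they miss things now and then, are a little off and sometimes report something else, mostly with a low value. They report only what shows in the picture. A call takes as long as a camera call. They do not tell look-alikes from the thing itself.
- spot_in(thing, camera): "at" ([column, row] in pixels, amid what is visible of it).
- silhouettes(thing, camera): "mask" (420x560 bool, what is visible of it) and "at" ([column, row] in pixels, amid what is visible of it).
- tip_of(thing, camera): "at" ([column, row] in pixels: a listed point, or the origin of a listed thing).
The state is a dict: "clock": time; "q": joint angles; "qvel": joint speeds; "joint_efforts": joint torques, N m; "ee_pos": TCP position; "eef_rot": TCP orientation; "ft_force": force on the tool from outside, world axes, zero at the start; "moment": the same for the moment, N m; "opening": opening from 0.0 (shut) to 1.0 (fully open); "finger_force": force on a finger pad.
Only numpy, scipy, OpenCV 4.12 (cv2) and the standard library are available. Lean on these libraries where they do the work, as an engineer would, in place of code of your own. Each camera call takes 0.05 s, during which the arm holds its last target. There are 200 camera calls.

## Working session

There is one attempt and no reset: what is moved stays moved. The work goes in short steps, each a Python script; the robot and the scene stay as the last script left them, time stands still between calls to the robot, and variables do not carry over. Pictures are saved under pics/ and viewed, at most 14 in all, crops included, and the job is handed in when it is done.

```bash
mkdir -p pics; cat > h.py <<'E'
import numpy as np, cv2
from plant import *
def snap(cam,fn=None):
    c=calibration(cam); im,d=grab_frame(cam)
    if fn: cv2.imwrite('pics/'+fn,im[:,:,::-1])
    return c,im,d
def cloud(c,d):
    v,u=np.mgrid[0:d.shape[0],0:d.shape[1]]
    P=np.stack([(u-c['cx'])/c['fx']*d,(v-c['cy'])/c['fy']*d,d,np.ones_like(d)],-1)
    W=P@np.linalg.inv(np.array(c['extrinsics'])).T
    W[d<=0]=np.nan
    return W[...,:3]
def proj(c,p):
    q=np.array(c['extrinsics'])@np.r_[p,1]; return c['fx']*q[0]/q[2]+c['cx'],c['fy']*q[1]/q[2]+c['cy']
E
python3 - <<'E'
from h import *
for cam in ['scene','top']:
    c,im,d=snap(cam,cam+'0.png'); W=cloud(c,d)
    print(cam,np.linalg.inv(c['extrinsics'])[:3,3])
    for n in ['chest','drawer','drawer_handle','cam_ball','cam_pivot','jar_red','jar_yellow','jar_green','jar_black','pinch_pot_a','wood_cup','pottery_jar']:
        for s in silhouettes(n,cam):
            if s['score']<.3: continue
            print(n,round(s['score'],2),np.round(s['at']),np.round(np.nanmedian(W[s['mask']],axis=0),3),s['mask'].sum())
        if n in('chest','drawer_handle','cam_ball','cam_pivot'):
            for s in tip_of(n,cam)[:2]: print('  tip',n,round(s['score'],2),s['at'],W[int(s['at'][1]),int(s['at'][0])])
print(get_obs()['clock'])
E
```

```text
scene [1.30501503 0.65894111 0.91574459]
chest 0.79 [239. 265.] [0.783 0.005 0.113] 10433
chest 0.58 [283. 234.] [0.656 0.011 0.131] 232
  tip chest 0.63 [271.1, 263.9] [0.73121835 0.04642613 0.11284526]
  tip drawer_handle 0.57 [361.6, 353.0] [0.75186539 0.34287999 0.06846818]
  tip drawer_handle 0.41 [440.6, 315.7] [0.50520317 0.3936989  0.02870801]
cam_ball 0.52 [283. 232.] [0.657 0.012 0.138] 219
cam_ball 0.3 [365. 333.] [0.726 0.335 0.116] 3166
  tip cam_ball 0.46 [273.4, 219.2] [ 0.51246773 -0.17597048  0.00085084]
cam_pivot 0.85 [242. 268.] [0.783 0.005 0.113] 10294
cam_pivot 0.57 [292. 240.] [ 0.608 -0.013  0.08 ] 140
  tip cam_pivot 0.69 [292.7, 255.7] [0.67594499 0.06330501 0.11461906]
jar_red 0.71 [198. 208.] [ 0.677 -0.326  0.044] 379
jar_red 0.67 [223. 188.] [ 0.554 -0.358  0.044] 330
jar_red 0.64 [201. 172.] [ 0.54  -0.488  0.043] 252
jar_red 0.58 [249. 178.] [ 0.46  -0.35   0.046] 299
jar_green 0.55 [295. 242.] [ 0.611 -0.002  0.081] 71
jar_black 0.56 [272. 186.] [ 0.446 -0.256  0.045] 314
jar_black 0.37 [294. 239.] [ 0.61  -0.005  0.08 ] 110
pinch_pot_a 0.76 [420. 325
[... 952 characters left out ...]
 cam_pivot 0.8 [242.4, 171.8] [0.6552775  0.04117577 0.11444821]
jar_red 0.75 [394. 176.] [ 0.663 -0.336  0.064] 363
jar_red 0.69 [277. 193.] [ 0.625 -0.047  0.079] 559
jar_red 0.68 [400. 258.] [ 0.451 -0.358  0.064] 359
jar_red 0.67 [364. 221.] [ 0.545 -0.267  0.064] 339
jar_red 0.65 [402. 222.] [ 0.543 -0.366  0.063] 385
jar_red 0.59 [449. 228.] [ 0.529 -0.496  0.063] 418
jar_black 0.87 [362. 264.] [ 0.434 -0.265  0.064] 343
pinch_pot_a 0.83 [114. 200.] [0.576 0.38  0.019] 489
pinch_pot_a 0.68 [108. 245.] [0.469 0.395 0.021] 677
pinch_pot_a 0.52 [280. 178.] [ 0.638 -0.055  0.08 ] 621
wood_cup 0.83 [146. 226.] [0.515 0.289 0.032] 331
pottery_jar 0.78 [133. 154.] [0.687 0.302 0.126] 1869
1.7
```

View pics/scene0.png

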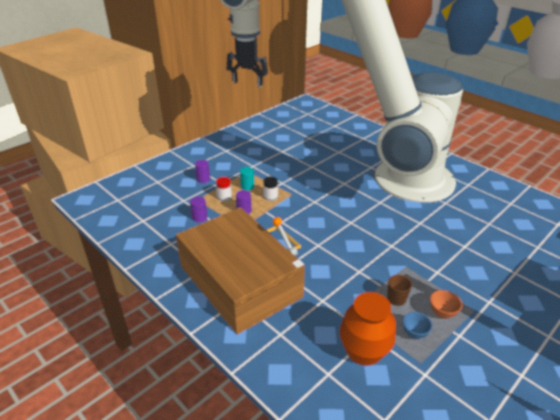

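View pics/top0.png

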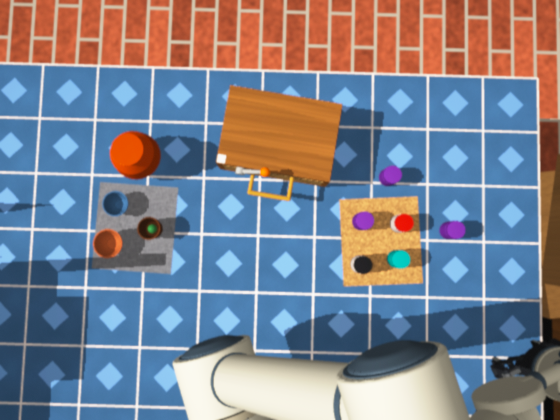

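The pictures show a free-standing chest with its front edge at top (222..328, 165..185), a gold handle at (270,187) and the orange ball at (265,173).

Candidates for jars in the top view:
- Red lid (402,222) with a white body: this is jar_red.
- Black lid (362,264) with a white body: this is jar_black.
- Purple (364,221), purple (390,176), purple (452,230) and turquoise (400,258): these are look-alikes.

The orange pottery jar (134,154) could be mistaken for the ball. I'll check the choice in a close crop and fit the chest.

```bash
cat >> h.py <<'E'
def chest_fit(W):
    m=(np.abs(W[...,2]-.115)<.008)&(W[...,0]>.55)&(W[...,1]>-.3)&(W[...,1]<.2)
    n,l,st,_=cv2.connectedComponentsWithStats(m.astype(np.uint8))
    k=1+np.argmax(st[1:,4]); p=W[l==k][:,:2].astype(np.float32)
    return cv2.minAreaRect(p), np.median(W[l==k][:,2])
def lids(c,im,W):
    hsv=cv2.cvtColor(im,cv2.COLOR_RGB2HSV)
    m=((W[...,2]>.055)&(W[...,2]<.075)&(W[...,1]<-.2)&(W[...,0]>.3)&(W[...,0]<.75)).astype(np.uint8)
    n,l,st,_=cv2.connectedComponentsWithStats(m); out=[]
    for k in range(1,n):
        if st[k,4]<120: continue
        p=W[l==k]; (x,y),r=cv2.minEnclosingCircle(p[:,:2].astype(np.float32))
        out.append((np.round([*np.median(p[:,:2],0),x,y,r,np.median(p[:,2])],4),np.median(im[l==k],0)))
    return out
E
python3 - <<'E'
from h import *
c,im,d=snap('top'); W=cloud(c,d)
r,z=chest_fit(W); print(r,z); print(cv2.boxPoints(r))
for o in lids(c,im,W): print(*o)
hsv=cv2.cvtColor(im,cv2.COLOR_RGB2HSV)
m=(hsv[...,0]<15)&(hsv[...,1]>200)&(hsv[...,2]>190)&(W[...,2]>.125)&(W[...,1]<.15)&(W[...,1]>-.2)
print(m.sum(),W[m].mean(0),W[m].min(0),W[m].max(0))
print('z table',np.nanmedian(W[300:330,100:160,2]))
cv2.imwrite('pics/crop.png',np.hstack([cv2.resize(im[150:200,210:310],(400,200),interpolation=2)[:,:,::-1],cv2.resize(im[160:300,335:475],(400,400),interpolation=2)[:200,:,::-1]]) if 0 else cv2.resize(im[150:300,210:480],(800,444),interpolation=2)[:,:,::-1])
E
```

```text
((0.7470709085464478, -0.0469893217086792), (0.2859421670436859, 0.2177649289369583), 81.9179916381836) 0.11501635872036375
[[ 0.61916953 -0.17323259]
 [ 0.8347716  -0.20384821]
 [ 0.8749723   0.07925394]
 [ 0.65937024  0.10986957]]
[ 0.6654 -0.3409  0.6666 -0.3414  0.0239  0.0642] [147.  57. 191.]
[ 0.5454 -0.2705  0.5459 -0.2715  0.0236  0.0651] [151.  59. 193.]
[ 0.5429 -0.3719  0.5427 -0.3725  0.0237  0.0647] [235.  21.   5.]
[ 0.5286 -0.5024  0.5286 -0.5036  0.0239  0.0644] [145.   55.  188.5]
[ 0.45   -0.3642  0.4502 -0.3648  0.0238  0.0651] [  0. 203. 193.]
[ 0.4335 -0.2686  0.4326 -0.2683  0.024   0.0648] [38. 36. 38.]
19 [ 0.65081959 -0.01886626  0.16986488] [ 0.63938791 -0.0237075   0.16414487] [ 0.65968133 -0.00961012  0.1748839 ]
z table -0.0005508390877182467
```

View pics/crop.png

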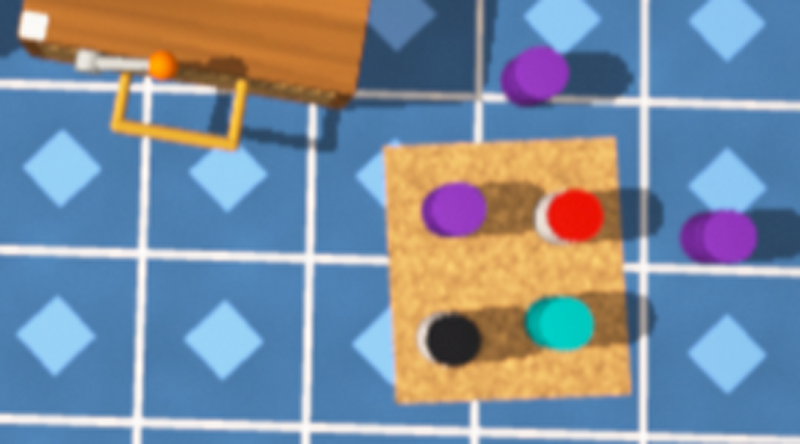

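Close crop: red lid at (570,215) and black lid at (450,338), both with white bodies showing. The rest on and around the mat are solid purple or turquoise. So the red and black jars are present, and yellow and green are absent. Next is the lever, gripped by the ball with the fingers closing along chest x.

```bash
cat >> h.py <<'E'
YAW=-0.141; O=np.array([.6569,-.0342,0.])
X=np.array([np.cos(YAW),np.sin(YAW),0]); Y=np.array([-X[1],X[0],0]); Z=np.array([0,0,1.])
def C(x,y,z): return O+x*X+y*Y+z*Z
RPY=None
def rpy():
    cand=[[np.pi,0,YAW+np.pi/2],[np.pi,0,YAW-np.pi/2]]
    def cost(a):
        q=ik(C(-.05,0,.3),a); return 99 if q is None else abs(q[5])
    return min(cand,key=cost)
def ball(a,dz=-.019):  # TCP for ball at cam angle a
    t=a-.9; return C(-.009,.08+.085*np.sin(t),.105+.085*np.cos(t)+dz)
def st(): 
    o=get_obs(); print('t %.1f'%o['clock'],np.round(o['ee_pos'],3),'open %.3f'%o['opening'],'F',np.round(o['ft_force'],1),'ff',np.round(o['finger_force'],1))
E
python3 - <<'E'
from h import *
a=rpy(); print(a)
gripper_to(.7)
p=ball(0); reach(p+[0,0,.11],a); st()
move_linear(p,a,.1,stop_force=15); st()
c,im,d=snap('wrist','w1.png')
gripper_to(0,20); st()
for t in np.linspace(.15,1.83,13): move_linear(ball(t),a,.08)
st(); gripper_to(.7); st()
move_linear(ball(1.8)+[0,0,.1],a); st()
c,im,d=snap('top','t1.png'); W=cloud(c,d)
hsv=cv2.cvtColor(im,cv2.COLOR_RGB2HSV)
m=(hsv[...,0]<15)&(hsv[...,1]>200)&(hsv[...,2]>190)&(W[...,2]>.125)&(W[...,1]<.18)&(W[...,1]>-.2)
print(m.sum(),W[m].mean(0) if m.any() else '',ball(1.8,0))
E
```

```text
[3.141592653589793, 0, 1.4297963267948965]
t 4.5 [ 0.65  -0.021  0.249] open 0.701 F [-0.6 -0.   1.4] ff 0.0
t 5.8 [ 0.65 -0.02  0.14] open 0.703 F [ 0.1 -0.8 -0. ] ff 0.0
t 6.4 [ 0.65  -0.02   0.139] open 0.001 F [-0.6 -0.1  0.4] ff 0.2
t 10.3 [0.668 0.114 0.136] open -0.001 F [ 0.  -0.3  0.9] ff 0.0
t 10.9 [0.669 0.114 0.137] open 0.701 F [-0.5 -0.1  0.2] ff 0.0
t 11.8 [0.668 0.112 0.238] open 0.700 F [-0.2  0.6  0.4] ff 0.0
30 [ 0.65165085 -0.01677833  0.16864825] [0.66858907 0.11219289 0.15783685]
```

View pics/w1.png

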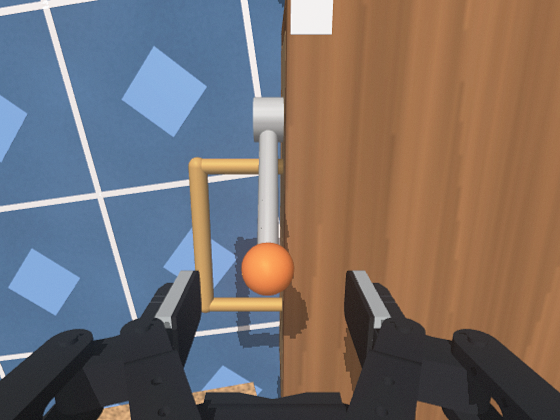

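```bash
python3 - <<'E'
from h import *
a=rpy()
reach(C(-.10,.03,.33),a)
c,im,d=snap('wrist','w2.png'); W=cloud(c,d)
print(proj(c,C(0,0,.116)),proj(c,ball(0,0)),proj(c,C(0,.143,.116)))
hsv=cv2.cvtColor(im,cv2.COLOR_RGB2HSV)
m=(hsv[...,0]<13)&(hsv[...,1]>190)&(hsv[...,2]>150)&(W[...,2]>.13)&(W[...,2]<.2)
print(m.sum(),W[m].mean(0),W[m].min(0),W[m].max(0),ball(0,0))
E
```

```text
(np.float64(363.92228934852443), np.float64(204.43262108858852)) (np.float64(365.8843751371603), np.float64(202.2200400081381)) (np.float64(374.40546696137716), np.float64(63.342692811918624))<stdin>:8: RuntimeWarning: Mean of empty slice.
  ret = um.true_divide(
Traceback (most recent call last):
ValueError: zero-size array to reduction operation minimum which has no identity
```

View pics/w2.png

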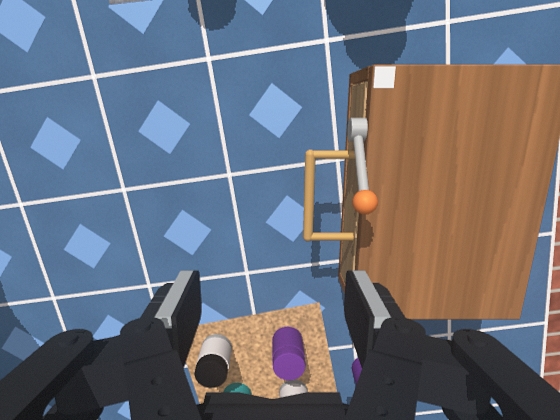

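Both wrist views show the ball where predicted, at (365,202) in the second, still at the locked side. The grip closed without catching it, so I'll check the depth there.

```bash
python3 - <<'E'
from h import *
c,im,d=snap('wrist'); W=cloud(c,d)
for u,v in [(365,202),(360,165),(358,127),(310,190),(308,160),(308,230),(384,77)]: print(u,v,im[v,u],d[v,u],np.round(W[v,u],4),'chest',np.round([(W[v,u]-O)@X,(W[v,u]-O)@Y],4))
print(get_obs()['ee_pos'],np.linalg.inv(c['extrinsics'])[:3])
r,z=chest_fit(W); print(z,cv2.boxPoints(r))
o=get_obs()
for op in (0,): print(proj(c,np.array(o['ee_pos'])+[0,0,.019]))
E
```

```text
365 202 [251 162  90] 0.34562686 [ 0.6463 -0.0152  0.1698] chest [-0.0131  0.0173]
360 165 [211 209 207] 0.36760452 [0.651  0.0142 0.1378] chest [-0.0126  0.0471]
358 127 [214 212 210] 0.37844563 [0.6565 0.0494 0.1158] chest [-0.0121  0.0827]
310 190 [199 157 100] 0.43006387 [ 0.6026 -0.017   0.084 ] chest [-0.0561  0.0094]
308 160 [204 160 102] 0.41944715 [0.6042 0.0181 0.0845] chest [-0.0595  0.0444]
308 230 [207 164 104] 0.44433588 [ 0.5948 -0.0657  0.084 ] chest [-0.057  -0.0399]
384 77 [240 238 237] 0.3629589 [0.685  0.0938 0.1174] chest [0.0098 0.1307]
[0.56240918 0.01008024 0.32882333] [[ 0.99015614 -0.13369524 -0.04142948  0.57282754]
 [-0.13996349 -0.94792022 -0.28610745  0.08320905]
 [-0.00102064  0.28908966 -0.95730148  0.50458859]]
0.11621174031242124 [[ 0.6179133  -0.1743486 ]
 [ 0.8336759  -0.20486927]
 [ 0.87379235  0.07872984]
 [ 0.65802974  0.10925052]]
(np.float64(272.45969698947124), np.float64(270.8010731249914))
```

```bash
python3 - <<'E'
from h import *
a=rpy(); p=ball(0)-.002*X
gripper_to(.7); reach(p+[0,0,.1],a); move_linear(p,a,.1,stop_force=15)
tiles=[]
for o in (.45,.35,.28,.2,.1):
    gripper_to(o,20); st(); _,im,_=snap('wrist'); tiles.append(im[180:390,130:410,::-1])
    print(get_obs()['ft_force'])
tiles.append(tiles[-1]*0)
cv2.imwrite('pics/w3.png',np.vstack([np.hstack(tiles[:2]),np.hstack(tiles[2:4])]))
E
```

```text
t 14.9 [ 0.648 -0.019  0.139] open 0.448 F [-0.6 -0.3  0.2] ff 0.0
[-0.62319697  0.02897572  0.14264791]
t 15.2 [ 0.648 -0.019  0.139] open 0.350 F [0.7 0.2 0.9] ff 0.0
[-1.02310118  1.10494176 -0.0187876 ]
t 15.5 [ 0.648 -0.019  0.139] open 0.285 F [-0.  -0.1  0.6] ff 0.0
[ 0.08940526 -0.40067395  0.3150752 ]
t 15.8 [ 0.648 -0.019  0.139] open 0.201 F [-0.6 -0.2  0.2] ff 0.0
[-0.11957846 -0.16565616 -0.79374118]
t 16.1 [ 0.648 -0.019  0.139] open 0.101 F [ 0.3 -0.3  0.3] ff 0.0
[0.26621793 0.0646867  0.3937845 ]
```

View pics/w3.png

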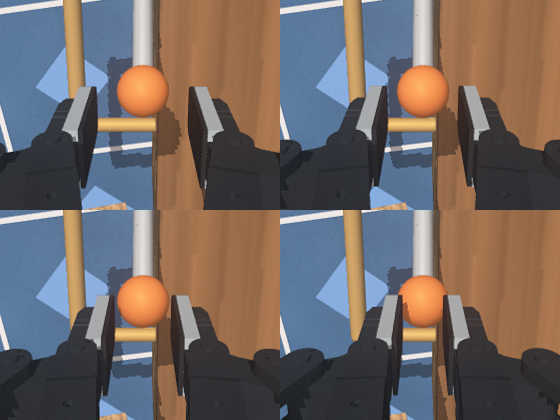

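Each tile shows the ball ahead of the closing pads, on the image-up side and never between them. I'll measure where the pad tips are from the wrist depth.

```bash
python3 - <<'E'
from h import *
o=get_obs(); c,im,d=snap('wrist','w4.png'); W=cloud(c,d)
T=np.array(o['ee_pos']); print(T,o['eef_rot'],proj(c,T),proj(c,T+[0,0,.019]))
L=np.stack([(W-T)@X,(W-T)@Y,W[...,2]-T[2]],-1)
m=(d>0)&(d<.2)&(np.abs(L[...,0])<.04)
for v in range(250,420,8):
    print(v,[(u,*(np.round(L[v,u]*1000).astype(int))) for u in (246,256,264,272,280,288,296) if d[v,u]>0])
E
```

```text
[ 0.64792347 -0.01935089  0.13883666] [3.14154728e+00 6.40880319e-06 1.42980945e+00] (np.float64(272.41378378412816), np.float64(255.280169554574)) (np.float64(272.43434688259396), np.float64(271.2647734827972))
250 [(246, np.int64(-24), np.int64(-54), np.int64(-139)), (256, np.int64(-15), np.int64(-53), np.int64(-139)), (264, np.int64(-4), np.int64(12), np.int64(23)), (272, np.int64(0), np.int64(13), np.int64(24)), (280, np.int64(3), np.int64(12), np.int64(24)), (288, np.int64(7), np.int64(11), np.int64(19)), (296, np.int64(14), np.int64(-6), np.int64(-23))]
258 [(246, np.int64(-24), np.int64(-61), np.int64(-139)), (256, np.int64(-7), np.int64(10), np.int64(26)), (264, np.int64(-4), np.int64(10), np.int64(27)), (272, np.int64(0), np.int64(10), np.int64(28)), (280, np.int64(3), np.int64(10), np.int64(28)), (288, np.int64(7), np.int64(10), np.int64(27)), (296, np.int64(14), np.int64(-11), np.int64(-23))]
266 [(246, np.int64(-11), np.int64(11), np.int64(38)), (256, np.int64(-7), np.int64(11), np.int64(38)), (264, np.int64(-4), np.int64(7), np.int64(29)), (272, np.int64(0), np.int64(8),
[... 6184 characters left out ...]
10 [(246, np.int64(-6), np.int64(11), np.int64(112)), (256, np.int64(-4), np.int64(12), np.int64(112)), (264, np.int64(-2), np.int64(11), np.int64(112)), (272, np.int64(0), np.int64(11), np.int64(112)), (280, np.int64(2), np.int64(11), np.int64(112)), (288, np.int64(3), np.int64(12), np.int64(112)), (296, np.int64(5), np.int64(11), np.int64(112))]
418 [(246, np.int64(-6), np.int64(11), np.int64(114)), (256, np.int64(-4), np.int64(11), np.int64(113)), (264, np.int64(-2), np.int64(12), np.int64(114)), (272, np.int64(0), np.int64(11), np.int64(114)), (280, np.int64(2), np.int64(11), np.int64(114)), (288, np.int64(3), np.int64(11), np.int64(114)), (296, np.int64(5), np.int64(11), np.int64(114))]
```

View pics/w4.png

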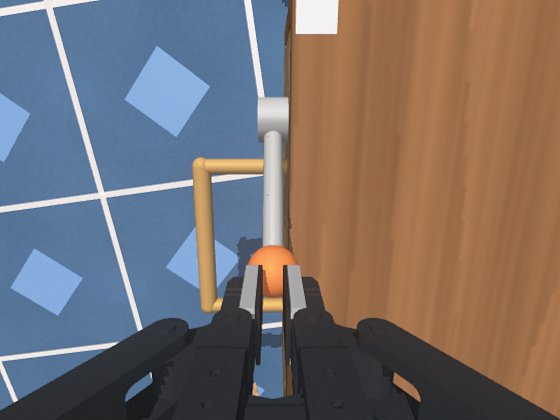

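The finger front edges start about 35 mm above the reported TCP, and the gripper body sits about 36 mm above where the spec puts it. The chest and ball heights agree with the spec. So the real fingertips appear to end about 36 mm short of the reported TCP, which is why the grip closed above the ball. I'll test this with a guarded descent.

```bash
python3 - <<'E'
from h import *
a=rpy(); p=ball(0)-.001*X
gripper_to(.7); move_linear(p+[0,0,.01],a,.05)
print(move_linear(p-[0,0,.034],a,.04,stop_force=8)); st()
o=get_obs(); T=np.array(o['ee_pos']); c,im,d=snap('wrist'); W=cloud(c,d)
gripper_to(0,20); st()
E
```

```text
False
t 18.4 [ 0.649 -0.02   0.105] open 0.699 F [ 0.7 -0.8 -0.8] ff 0.0
t 18.8 [ 0.648 -0.02   0.105] open 0.258 F [-4.3 -1.7  3. ] ff 19.5
```

The offset is confirmed and the ball is now gripped. I'll correct every target by 35 mm and swing the lever.

```bash
sed -i 's/dz=-.019)/dz=-.053)/' h.py; cat >> h.py <<'E'
TO=.035  # real fingertips end this far behind the reported TCP
GD=.019+TO
def lever():
    c,im,d=snap('top'); W=cloud(c,d); hsv=cv2.cvtColor(im,cv2.COLOR_RGB2HSV)
    L=np.stack([(W-O)@X,(W-O)@Y],-1)
    m=(hsv[...,0]<15)&(hsv[...,1]>180)&(hsv[...,2]>180)&(W[...,2]>.125)&(L[...,1]<.2)&(L[...,1]>-.1)&(np.abs(L[...,0])<.04)
    return c,im,W,m.sum(),(L[m].mean(0),W[m][:,2].max()) if m.any() else None
E
python3 - <<'E'
from h import *
a=rpy()
for t in np.linspace(.15,1.82,12):
    move_linear(ball(t)-.001*X,a,.08)
st(); gripper_to(.7); move_linear(ball(1.8)+[0,0,.09],a); st()
c,im,W,n,l=lever(); print(n,l,'free expects y .147, locked .013')
# handle
L=np.stack([(W-O)@X,(W-O)@Y],-1)
m=(np.abs(W[...,2]-.082)<.006)&(np.abs(L[...,1])<.1)&(L[...,0]<-.02)&(L[...,0]>-.09)
print(m.sum(),L[m].mean(0),L[m].min(0),L[m].max(0))
E
```

```text
t 22.5 [0.667 0.114 0.103] open 0.260 F [-6.1  2.7  1.4] ff 21.6
t 23.7 [0.668 0.112 0.194] open 0.697 F [-0.9  0.1 -1. ] ff 0.0
11 (array([-0.01866958,  0.14137614]), np.float64(0.29708319848220444)) free expects y .147, locked .013
282 [-4.96641539e-02 -5.99634368e-05] [-0.06201533 -0.0545867 ] [-0.02026669  0.05596414]
```

```bash
python3 - <<'E'
from h import *
a=rpy(); p=C(-.055,-.01,.078-GD)
gripper_to(.5); reach(p+[0,0,.15],a)
print(move_linear(p,a,.1,stop_force=10)); st()
gripper_to(0,40); st()
print(move_linear(p-.163*X,a,.08,stop_force=25)); st()
o=get_obs(); print('travel',-(np.array(o['ee_pos'])-p)@X)
gripper_to(.5); st()
h=np.array(get_obs()['ee_pos']); move_linear(h+[0,0,.16],a); 
reach(C(-.2,-.12,.45),a)
c,im,d=snap('top','t2.png'); c2,im2,d2=snap('wrist','w5.png'); W=cloud(c,d); W2=cloud(c2,d2)
for o in lids(c,im,W): print(*o)
for k in (1,4):
    print(k,C(-.091,.1525-.061*k,.02),proj(c2,C(-.091,.1525-.061*k,.02)))
for w in(W,W2):
    L=np.stack([(w-O)@X,(w-O)@Y],-1)
    for nm,lo,hi in(('handle',.078,.092),):
        m=(w[...,2]>lo)&(w[...,2]<hi)&(np.abs(L[...,1])<.04)&(L[...,0]<-.19)&(L[...,0]>-.24); print(nm,m.sum(),L[m].mean(0),L[m].min(0),L[m].max(0))
        m=(w[...,2]>.08)&(w[...,2]<.1)&(np.abs(L[...,1])<.16)&(L[...,0]<-.13)&(L[...,0]>-.175); print('front',m.sum(),np.percentile(L[m],[1,50,99],axis=0))
E
```

```text
True
t 26.1 [ 0.599 -0.036  0.028] open 0.501 F [ 0.4 -1.5 -0.5] ff 0.0
t 26.5 [ 0.599 -0.036  0.029] open 0.122 F [-4.8  0.8  5.7] ff 39.1
True
t 27.5 [ 0.543 -0.028  0.029] open 0.125 F [-1.8  0.4  6.9] ff 39.5
travel 0.05840817040681586
t 27.9 [ 0.545 -0.028  0.028] open 0.503 F [ 0.5 -0.   0.3] ff 0.0
[ 0.6655 -0.3406  0.6664 -0.3409  0.0243  0.0647] [142.  54. 185.]
[ 0.5697 -0.3588  0.5692 -0.3598  0.0243  0.0645] [232.   19.5   5. ]
[ 0.5454 -0.2706  0.5462 -0.2716  0.0235  0.0649] [145.  57. 187.]
[ 0.5286 -0.5029  0.5294 -0.503   0.0242  0.0647] [140.  53. 183.]
1 [0.57966188 0.06918048 0.02      ] (np.float64(347.69498297312316), np.float64(7.028983653004957))
4 [ 0.55394429 -0.11200342  0.02      ] (np.float64(340.87005512180997), np.float64(134.9582542254483))<stdin>:18: RuntimeWarning: Mean of empty slice.
  ret = um.true_divide(
Traceback (most recent call last):
ValueError: zero-size array to reduction operation minimum which has no identity
```

View pics/w5.png

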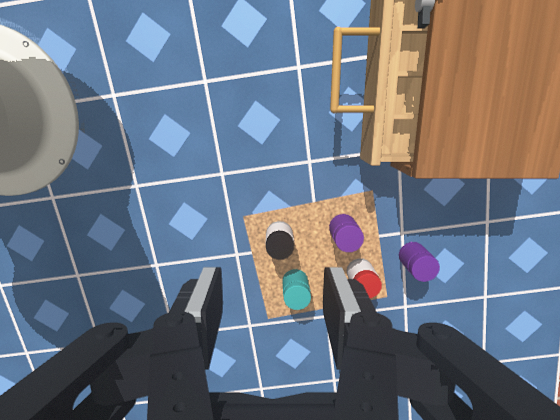

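The wrist view shows the drawer only partly open (front at about (380,100)): the force stop tripped early. The red jar at (365,280) has been knocked about 3 cm. I'll pull the drawer the rest of the way.

```bash
python3 - <<'E'
from h import *
a=rpy(); p=C(-.055-.0584,-.01,.078-GD)
reach(p+[0,0,.16],a); move_linear(p,a,.1); gripper_to(0,40); st()
q=C(-.055-.161,-.01,.078-GD)
for s in np.linspace(.0584,.161,3)[1:]:
    print(move_linear(C(-.055-s,-.01,.078-GD),a,.06,stop_force=50)); st()
o=get_obs(); print('travel',-(np.array(o['ee_pos'])-C(-.055,0,0))@X)
gripper_to(.5); h=np.array(get_obs()['ee_pos']); move_linear(h+[0,0,.16],a)
reach(C(-.25,-.04,.45),a)
c,im,d=snap('top','t2.png'); c2,im2,d2=snap('wrist','w6.png'); W=cloud(c,d); W2=cloud(c2,d2)
for o in lids(c,im,W): print(*o)
for k in (1,2,3,4): print(k,proj(c2,C(-.091,.1525-.061*k,.02)))
for w in(W,W2):
    L=np.stack([(w-O)@X,(w-O)@Y],-1)
    m=(w[...,2]>.076)&(w[...,2]<.092)&(np.abs(L[...,1])<.04)&(L[...,0]<-.19)&(L[...,0]>-.24); print('handle',m.sum(),np.nanpercentile(L[m],[1,50,99],axis=0) if m.any() else '')
    m=(w[...,2]>.08)&(w[...,2]<.1)&(np.abs(L[...,1])<.16)&(L[...,0]<-.13)&(L[...,0]>-.18); print('front',m.sum(),np.nanpercentile(L[m],[1,50,99],axis=0)if m.any() else '')
E
```

```text
t 33.6 [ 0.543 -0.028  0.024] open 0.125 F [-0.8  0.2  6.7] ff 38.9
False
t 34.6 [ 0.492 -0.021  0.024] open 0.126 F [-1.3  0.7 10. ] ff 39.6
False
t 35.6 [ 0.441 -0.014  0.024] open 0.123 F [-0.9  0.6 10.2] ff 39.7
travel 0.16172674628873102
[ 0.6651 -0.3406  0.6659 -0.3418  0.0243  0.0648] [143.  55. 186.]
[ 0.5683 -0.3589  0.5699 -0.3598  0.0236  0.0645] [233.  20.   5.]
[ 0.5453 -0.2704  0.5465 -0.2711  0.0244  0.0646] [147.  57. 189.]
[ 0.5285 -0.5031  0.5282 -0.5042  0.0236  0.0643] [141.  54. 184.]
[ 0.45   -0.3637  0.4503 -0.364   0.0236  0.0644] [  0. 198. 189.]
[ 0.4336 -0.269   0.4329 -0.2692  0.0236  0.0647] [36. 35. 37.]
1 (np.float64(377.7023764189277), np.float64(65.55262439433906))
2 (np.float64(374.47417081585036), np.float64(107.34691797344371))
3 (np.float64(371.4367692373159), np.float64(146.6709477594929))
4 (np.float64(368.57374096406), np.float64(183.73743573772677))
handle 24 [[-0.21444894 -0.02220643]
 [-0.21146658 -0.00542642]
 [-0.20972389  0.02061249]]
front 620 [[-0.17585567 -0.12576789]
 [-0.15419349 -0.00027552]
 [-0.14678037  0.12583683]]
handle 475 [[-0.22233562 -0.03876416]
 [-0.21667596  0.0011268 ]
 [-0.21052567  0.03934377]]
front 2182 [[-0.17780304 -0.1251553 ]
 [-0.15603866  0.01252024]
 [-0.14772419  0.12542209]]
```

View pics/w6.png

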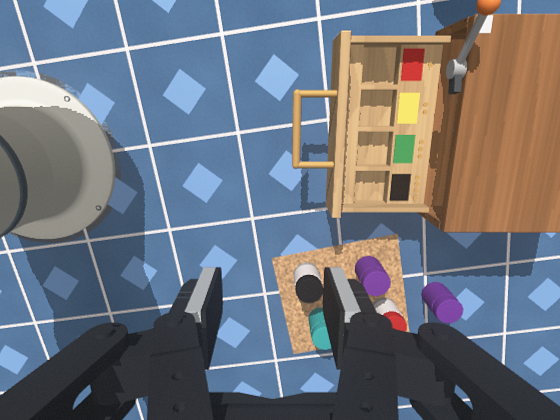

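The drawer is fully open, with the four pockets and swatches visible at (378..370, 65..185). Pocket 1 (red) is at the top and pocket 4 (black) at the bottom. Now the red jar.

```bash
cat >> h.py <<'E'
O=np.array([.6557,-.0346,0.])
def find(xy,cam):
    c,im,d=snap(cam); W=cloud(c,d)
    m=((W[...,2]>.060)&(W[...,2]<.072)&(np.hypot(W[...,0]-xy[0],W[...,1]-xy[1])<.035)).astype(np.uint8)
    n,l,s,_=cv2.connectedComponentsWithStats(m); k=1+np.argmax(s[1:,4])
    (x,y),r=cv2.minEnclosingCircle(W[l==k][:,:2].astype(np.float32))
    return np.array([x,y]),r,s[k,4],np.median(im[l==k],0)
def put(xy,pk):
    a=rpy(); gripper_to(.9)
    reach([*xy,.12],a); p,r,n,col=find(xy,'wrist'); print('wrist',p,r,n,col)
    if not .021<r<.027: print('bad fit'); p=np.array(xy)
    move_linear([*p,.09],a); move_linear([*p,.0],a,.08,stop_force=30); st()
    gripper_to(0,40); st()
    move_linear([*p,.15],a); st()
    f=C(-.091,.1525-.061*pk,0)[:2]
    reach([*f,.15],a); move_linear([*f,.06],a,.1)
    print('early stop',move_linear([*f,.0205],a,.03,stop_force=15)); st()
E
python3 - <<'E'
from h import *
xy,r,n,col=find([.5695,-.3597],'top'); print(xy,r,n,col)
put(xy,1)
c,im,d=snap('wrist','w7.png')
E
```

```text
[ 0.5692364  -0.36017427] 0.023320645093917847 249 [233.  19.   5.]
wrist [ 0.56897169 -0.36086684] 0.023566095158457756 3747 [200.  63.  57.]
t 42.4 [ 0.569 -0.361  0.001] open 0.900 F [-0.1  0.4 -0.5] ff 0.0
t 42.7 [ 0.569 -0.361  0.001] open 0.538 F [-1.   1.3  6.1] ff 40.5
t 43.9 [ 0.568 -0.361  0.149] open 0.541 F [-0.6 -0.1 -2.4] ff 41.3
early stop False
t 48.0 [0.579 0.069 0.021] open 0.545 F [ 0.  -0.1 -0.3] ff 41.3
```

View pics/w7.png

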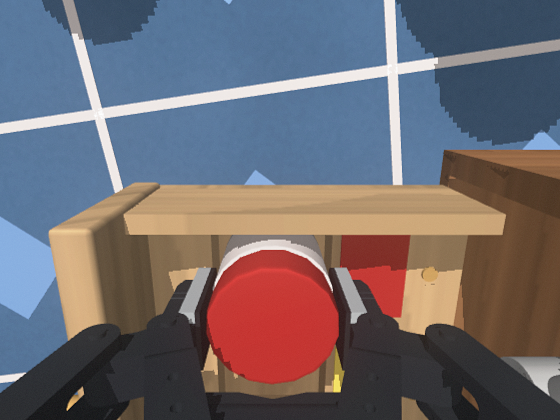

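The red jar sits in pocket 1 by the red swatch, with its weight off the gripper. I'll release it and fetch the black jar.

```bash
cat >> h.py <<'E'
def chk(pk):
    c,im,d=snap('top'); W=cloud(c,d); f=C(-.091,.1525-.061*pk,0)
    m=(W[...,2]>.075)&(W[...,2]<.1)&(np.hypot(W[...,0]-f[0],W[...,1]-f[1])<.028)
    (x,y),r=cv2.minEnclosingCircle(W[m][:,:2].astype(np.float32)); print('pocket',pk,f[:2],'lid',x,y,r,np.median(W[m][:,2]),np.median(im[m],0))
def release():
    a=rpy(); gripper_to(.72); st(); p=np.array(get_obs()['ee_pos']); move_linear([*p[:2],.17],a,.1)
E
python3 - <<'E'
from h import *
release()
xy,r,n,col=find([.433,-.269],'top'); print(xy,r,n,col)
assert max(col)<60
put(xy,4)
release(); st()
reach(C(-.25,-.04,.45),rpy())
chk(1); chk(4)
snap('wrist','w8.png')
E
```

```text
t 48.3 [0.579 0.069 0.021] open 0.723 F [-0.4 -0.2  1.1] ff 0.0
[ 0.43350798 -0.26894072] 0.023744851350784302 247 [38. 36. 38.]
wrist [ 0.43231422 -0.26978791] 0.023455951362848282 3772 [54. 48. 45.]
t 53.4 [ 0.433 -0.27   0.   ] open 0.898 F [-0.3  0.3 -0.5] ff 0.0
t 53.8 [ 0.432 -0.27   0.001] open 0.542 F [-2.5  0.6  8.6] ff 39.7
t 54.9 [ 0.432 -0.269  0.149] open 0.539 F [-0.8  0.4 -2.7] ff 41.3
early stop False
t 58.2 [ 0.553 -0.112  0.021] open 0.544 F [-0.3 -0.2 -1.4] ff 41.3
t 58.5 [ 0.553 -0.112  0.021] open 0.721 F [ 1.   0.1 -0.3] ff 0.0
t 60.2 [ 0.553 -0.112  0.169] open 0.718 F [-0.1  0.7 -0. ] ff 0.0
pocket 1 [0.57846188 0.06878048] lid 0.5796656012535095 0.06900438666343689 0.02352794259786606 0.0850102972752248 [234.  22.   9.]
pocket 4 [ 0.55274429 -0.11240342] lid 0.5538390278816223 -0.11139635741710663 0.02362707629799843 0.08453911565866912 [37. 35. 37.]
```

View pics/w8.png

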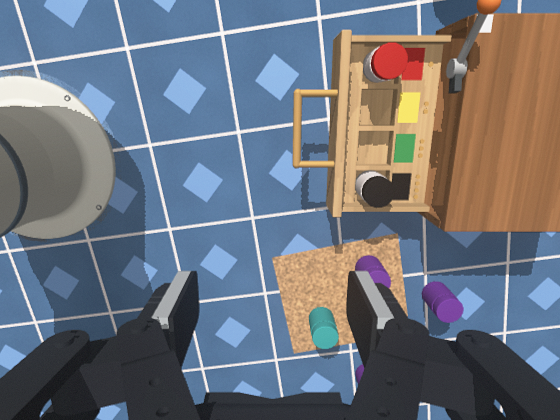

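Both jars are seated, red at (385,62) and black at (375,190), and the cork mat now holds only look-alikes. Next: push the drawer home and lock it.

```bash
python3 - <<'E'
from h import *
a=rpy(); z=.078-GD; p=C(-.2155,-.01,z)
gripper_to(.5); reach(p+[0,0,.16],a); move_linear(p,a,.1); gripper_to(0,40); st()
for s in (.135,.095,.06): move_linear(C(-s,-.01,z),a,.05)
print(move_linear(C(-.050,-.01,z),a,.02,stop_force=25)); st()
gripper_to(.5); st(); o=get_obs(); print('x',(np.array(o['ee_pos'])-O)@X)
h=np.array(o['ee_pos']); move_linear(h+[0,0,.16],a)
reach(C(-.15,.0,.40),a)
c,im,d=snap('wrist'); W=cloud(c,d); L=np.stack([(W-O)@X,(W-O)@Y],-1)
m=(np.abs(W[...,2]-.082)<.007)&(np.abs(L[...,1])<.035)&(L[...,0]<-.03)&(L[...,0]>-.09); print('handle',m.sum(),np.percentile(L[m],[1,50,99],axis=0))
E
```

```text
t 65.1 [ 0.441 -0.014  0.024] open 0.123 F [-0.6 -0.3  5.6] ff 38.9
True
t 69.0 [ 0.599 -0.037  0.024] open 0.124 F [-2.4  0.  11.7] ff 40.0
t 69.4 [ 0.598 -0.036  0.023] open 0.499 F [-6.   0.5  2.2] ff 0.0
x -0.05711879673467486
handle 477 [[-0.06148564 -0.03421594]
 [-0.05650544  0.00118029]
 [-0.04990005  0.03412923]]
```

```bash
python3 - <<'E'
from h import *
a=rpy(); z=.078-GD
gripper_to(0); reach(C(-.11,-.01,z+.16),a); move_linear(C(-.11,-.01,z),a,.1)
print(move_linear(C(-.085,-.01,z),a,.03))
print(move_linear(C(-.060,-.01,z),a,.015,stop_force=30)); st(); print((np.array(get_obs()['ee_pos'])-O)@X)
move_linear(C(-.11,-.01,z),a,.1); move_linear(C(-.11,-.01,z+.16),a)
reach(C(-.15,.0,.40),a)
c,im,d=snap('wrist'); W=cloud(c,d); L=np.stack([(W-O)@X,(W-O)@Y],-1)
m=(np.abs(W[...,2]-.082)<.007)&(np.abs(L[...,1])<.035)&(L[...,0]<-.03)&(L[...,0]>-.09); print('handle',m.sum(),np.percentile(L[m],[1,50,99],axis=0))
# lever back
gripper_to(.7); p=ball(1.8); reach(p+[0,0,.12],a); move_linear(p+[0,0,.04],a,.1); print(move_linear(p,a,.04,stop_force=12)); gripper_to(0,20); st()
assert get_obs()['opening']>.15
for t in np.linspace(1.65,-.03,12): move_linear(ball(t),a,.08)
st(); gripper_to(.7); st(); move_linear(ball(0)+[0,0,.12],a); reach(C(-.2,-.05,.40),a)
c,im,W,n,l=lever(); print(n,l,'locked .013'); snap('wrist','w9.png')
E
```

```text
False
True
t 76.7 [ 0.579 -0.034  0.023] open -0.003 F [-2.2  0.5  1.3] ff 1.0
-0.07593051402422192
handle 477 [[-0.06146822 -0.03386687]
 [-0.05649709  0.00108147]
 [-0.04982481  0.03385894]]
False
t 83.5 [0.667 0.112 0.105] open 0.265 F [-4.2  2.8  2.9] ff 19.5
t 87.2 [ 0.648 -0.022  0.103] open 0.260 F [-7.  -1.5  1. ] ff 21.1
t 87.7 [ 0.649 -0.022  0.103] open 0.699 F [0.3 0.3 0.2] ff 0.0
26 (array([-0.00838404,  0.0121169 ]), np.float64(0.17111668675826963)) locked .013
```

View pics/w9.png

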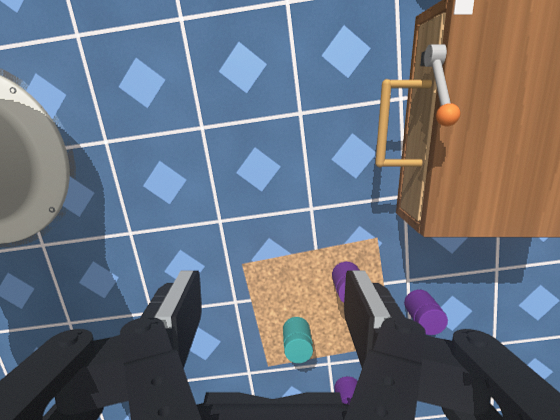

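The drawer is shut (handle at (385,120), and a 30 N push did not move it). The lever is back on the locked side, with the ball at (448,115). The mat holds only look-alikes, and the bystanders have not been touched.

```bash
python3 - <<'E'
from h import *
wait(.5); print(sign_off())
E
```

```text
the job is handed in; nothing more can be done
None
```

I handed the job in: the red jar is in pocket 1 and the black in pocket 4 (yellow and green were absent), the drawer is pushed home, the cam lever is locked, and the bystanders were left untouched.

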